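Release the battery drawer with the long key

ROBOT

A 6-joint arm with a two-finger parallel gripper is mounted at the origin on a cart in front of the work surface, level with it; the furniture and walls round the work are solid. World frame = base frame: x ahead of the robot, y to its left, z up, the work surface at z = 0. Lengths are in mm, angles in rad, forces in N, time in s.
With the tool pointing down it reaches from about 400 to 925 mm from the base axis. Payload 12.5 kg.
Tool frame: the origin (TCP) lies at the very end of the fingers, on their centre line; the grasp point (between the pads) lies 19 mm behind it (env.grasp_offset is the distance from the TCP to the grasp point, in mm); z points along the fingers, y is the direction in which the jaws open and shut (so a half turn about z gives the same grasp; the last joint's range is limited). The gripper opens to 95 mm and grips with 3 to 60 N. Pads are 20 mm wide; open, the fingers measure 119 mm over their backs; the gripper's body (75 mm by 180 mm) begins 59 mm behind the grasp point.
Start: joints at [1.079, 0.491, 1.559, -0, 1.092, -0.106], TCP at [235.173, 579.086, 214.661] pointing down, gripper open.
Joint ranges: [-3.1, 3.1], [-0.84, 2.19], [0.05, 2.79], [-1.13, 4.28], [0.06, 2.93], [-2.69, 2.69]. Speed limits (rad/s): [2.22, 2.22, 2.79, 3.14, 3.14, 3.14].

INTERFACE

Orientations are given as [roll, pitch, yaw] about the fixed x, y, z axes, in that order (R = Rz(yaw) Ry(pitch) Rx(roll)).
In Python, from cell import env gives the robot as it stands. The module is installed in compiled form; this text tells all that it offers.
- The arm moves only by the shell command python3 -m pendant 'ROWS'. ROWS is JSON, one flat list of numbers, 5 for each row, row after row: the shift along the tool's x, y, z as a fraction of full scale, then the turn about the tool's z as a fraction of full scale, then the gripper's target within -1 to 1 (shut at 1, half-way at 0, fully open at -1). In form: [x, y, z, turn, grip, x, y, z, turn, grip, ...]. A call has 1 to 10 rows; each row shifts and turns the commanded pose from where the row before left it, along the tool's axes as they then stand; what a row does not reach is not made up. Full scale, the value 1, is 0.4 m for a shift and 180 degrees for a turn. A row lasts 1/8 s, in which the tool goes at most 62.5 mm and 10.7 degrees, less where a joint would pass 70% of its speed; a pose out of reach is approached as far as the arm can. A call with a number of a shift or a turn outside -1 to 1 is refused whole. A call with a gripper value outside its range is refused whole. The fingers move at their own pace and stop on an object; the grip force is fixed at half the most. Time passes only in rows, so rows that do not move let the fingers close. It gives the time, the measured TCP pose, the force and the opening at its end, in the units of the state.
- env.state(): the state, without advancing time (a new reading comes with each control period).
- env.read_camera(name): name is "scene" or "top" or "wrist"; returns the picture (420x560x3 uint8, red, green, blue); there is no depth.
- env.camera_model(name): a dict with "fx", "fy", "cx", "cy" (pixels), "k1" (the pictures are not rectified: a ray, as slopes to the right and down, at radius r is drawn at 1 + k1 r^2 times it, then the intrinsics apply), "view" (4x4, takes a point from world to camera coordinates); the wrist camera has in their place "tool_from_camera" (4x4, takes a point from camera to tool coordinates, whose origin is the TCP and whose axes are the flange's). Camera axes: x right, y down, z forward; pixel columns grow to the right and rows downward; lengths in mm; the calibration is good to about 2 mm. A picture is of the moment at which its call begins: read the wrist's pose just before it. camera_model takes no time and is no camera call.
- env.job_done(): hands the job in, once; it reports no verdict.
Trained networks look in the newest picture that a camera, given by its name, has taken for a name from the list of things; names that differ only in an ending like _2 or _b are one class to them, and where a whole thing is asked for, a point or a joint stands for the part that bears it (a point fixed in the world has none). Each returns a list of dicts, best first, with "confidence" (0 to 1); they miss things now and then, are a little off and sometimes report something else, mostly with a low value. They report only what shows in the picture. A call takes as long as a camera call. They do not tell look-alikes from the thing itself.
- env.masks_of(thing, camera): "region" (420x560 bool, what is visible of it).
- env.landmark_of(thing, camera): "xyz" ([x, y, z] in mm, in world coordinates, good to about 4 mm: a listed point, or the origin of a listed thing).
The state is a dict: "t": time; "joints": joint angles; "qvel": joint speeds; "tau": joint torques, N m; "eef_pos": TCP position; "tcp_rot": TCP orientation; "ft_force": force on the tool from outside, world axes, zero at the start; "moment": the same for the moment, N m; "opening": opening from 0.0 (shut) to 1.0 (fully open).
Only numpy, scipy, OpenCV 4.12 (cv2) and the standard library are available. Lean on these libraries where they do the work, as an engineer would, in place of code of your own. Each camera call takes 0.05 s, during which the arm holds its last target.

TASK

The battery drawer in the front of the grey power unit is latched shut. Take the long slim release key out of the wooden tool stand, push it straight down through the slot in the top of the unit until the hidden latch lets go and the drawer springs open, then hang the key back upright in the hole it came from and let go. Leave the short thick key in the stand.

Things in the scene. Friction and masses are not known exactly. Their poses are not given: they have to be found in the camera images.
- long_key: Release key: upright round tool hung in one of the stand's two holes. Origin: centre of its collar's underside, z up. Collar 34 mm across, 4 thick; above it a black handle 22 mm across, 4 to 60 mm up (grip here from above, any yaw); below it a steel shaft 8 mm across, 56 long. 70 g. Collar rests on the stand's plate, 76 mm over the bench; holes 20 mm across, open below. It goes back where it hung.
- short_key: The other tool in the wooden stand, to be left alone; it hangs in the other hole, 100 mm away (either key may be in either hole). Origin: centre of its collar's underside (34 mm across), z up. Black handle 34 mm across, 4 to 40 mm up; steel shaft 14 mm across, only 28 mm long: too short to reach the latch.
- release_slot (a point): Centre of the slot's mouth in the flat top (75 mm high) of the fixed grey power unit, 170 x 130 mm. Slot 20 mm along x, 44 along y; x points to the unit's rear, z up; slot is 60 mm behind the unit's middle. A sprung tab lies 44 mm down under the whole slot: moves from 2.5 N, lets the drawer go 8 mm further down (4 N, shaft end 52 mm deep); the key's collar meets the top at 56 mm.
- battery_drawer (a joint): How far the black battery drawer has come out of the unit's front (the end toward the slot's -x), m: 0 latched shut, 0.032 fully sprung out. Its own spring pushes it out once the latch is released, and it stays out when the key is withdrawn.
Mind the look-alikes: they are no part of the job. Leave any pink or red look-alike of the long_key alone.

How it is judged:
By the outcome, as a careful person would: the job done as asked, in the order asked, and still so for the second after the job is handed in, with the robot touching nothing.
It also fails if it takes over 45 s, if anything falls off the work surface, if the arm or the gripper's body presses on something with over 40 N, if the wrist force passes 120 N, or if a joint passes its speed limit or range.

## Working session

There is one attempt and no reset: what is moved stays moved. The work goes in short steps, Python scripts to look and compute and a shell command to move; the robot and the scene stay as the last step left them, time stands still between calls to the robot, and variables do not carry over. Pictures are saved under pics/ and viewed, and the job is handed in when it is done.

```bash
mkdir -p pics
python3 - <<'E'
from cell import env
import cv2
s=env.state();print(s['t'],s['eef_pos'],s['tcp_rot'],s['ft_force'],s['opening'])
for c in ("scene","top"):
    im=env.read_camera(c);cv2.imwrite(f'pics/{c}0.png',im[:,:,::-1])
    for th in ("long_key","short_key","release_slot"):
        for d in env.landmark_of(th,c)[:4]: print(c,th,d)
E
```

```text
0.0 [235.07045373 578.86524083 214.10248055] [-3.14057831e+00 -7.57104968e-05  2.75579651e+00] [-0.26111829  0.27118932  0.33045414] 0.9998959492585141
scene long_key {'xyz': [420.8, 308.0, 54.3], 'confidence': 0.98}
scene long_key {'xyz': [505.4, 206.4, 72.6], 'confidence': 0.93}
scene long_key {'xyz': [493.8, 318.6, 58.9], 'confidence': 0.63}
scene short_key {'xyz': [473.8, 108.1, 76.1], 'confidence': 0.87}
scene release_slot {'xyz': [581.9, -116.8, 76.2], 'confidence': 0.58}
top long_key {'xyz': [500.4, 206.5, 69.8], 'confidence': 0.77}
top long_key {'xyz': [424.1, 308.9, 58.8], 'confidence': 0.65}
top long_key {'xyz': [492.8, 318.7, 53.4], 'confidence': 0.61}
top short_key {'xyz': [472.5, 113.7, 78.6], 'confidence': 0.49}
top short_key {'xyz': [500.8, 205.7, 70.4], 'confidence': 0.34}
top release_slot {'xyz': [578.2, -116.6, 76.7], 'confidence': 0.59}
```

View pics/scene0.png

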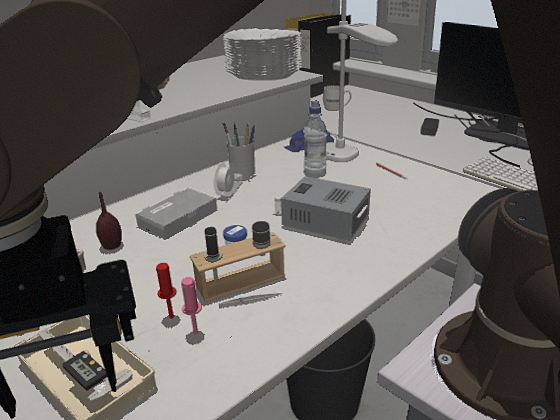

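View pics/top0.png

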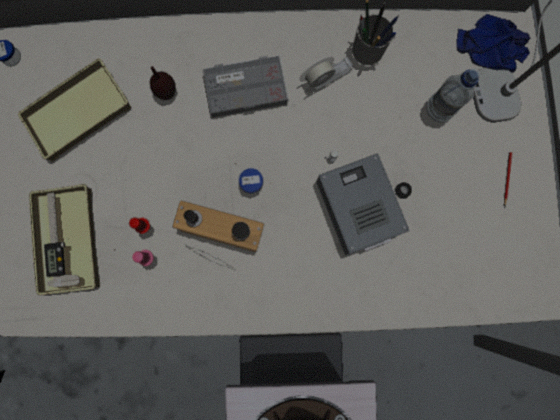

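The scene view shows the long key (thin handle) in the stand's left hole, about (211,240), and the short thick key at (261,235). Two red and pink decoys stand free at (167,290) and (190,300). In the top view the slot is at about (350,176) and the drawer front is at the unit's lower end. Next I'll measure these precisely.

```bash
cat > h.py <<'E'
import numpy as np,cv2
from cell import env
def ray(c,u,v,T=None):
    m=env.camera_model(c)
    p=np.array([(u-m['cx'])/m['fx'],(v-m['cy'])/m['fy']]);q=p.copy()
    for _ in range(30): q=p/(1+m['k1']*(q@q))
    W=np.linalg.inv(np.array(m['view'])) if T is None else T
    return W[:3,3],W[:3,:3]@np.array([q[0],q[1],1])
def onz(c,u,v,z,T=None):
    o,d=ray(c,u,v,T);return o+d*(z-o[2])/d[2]
def proj(c,P,T=None):
    m=env.camera_model(c);V=np.array(m['view']) if T is None else np.linalg.inv(T)
    X=V@np.r_[P,1];q=X[:2]/X[2];q=q*(1+m['k1']*(q@q));return q[0]*m['fx']+m['cx'],q[1]*m['fy']+m['cy']
def wristT(s):
    from scipy.spatial.transform import Rotation as R
    T=np.eye(4);T[:3,:3]=R.from_euler('xyz',s['tcp_rot']).as_matrix();T[:3,3]=s['eef_pos'];return T@np.array(env.camera_model('wrist')['tool_from_camera'])
E
python3 - <<'E'
from h import *
m=env.camera_model('wrist');print(np.round(m['tool_from_camera'],3).tolist(),m['fx'],m['cx'],m['cy'])
im=cv2.imread('pics/top0.png')
a=cv2.resize(im[190:262,165:275],None,fx=7,fy=7,interpolation=cv2.INTER_CUBIC)[:560]
cv2.imwrite('pics/z1.png',a)
b=cv2.resize(im[145:260,305:415],None,fx=5,fy=5,interpolation=cv2.INTER_CUBIC)
cv2.imwrite('pics/z2.png',b)
E
```

```text
[[0.001, -0.961, -0.276, 78.738], [1.0, 0.001, 0.001, 0.144], [-0.001, -0.276, 0.961, -169.905], [0.0, 0.0, 0.0, 1.0]] 306.58365402391917 281.6541859422454 204.25030155200673
```

View pics/z1.png

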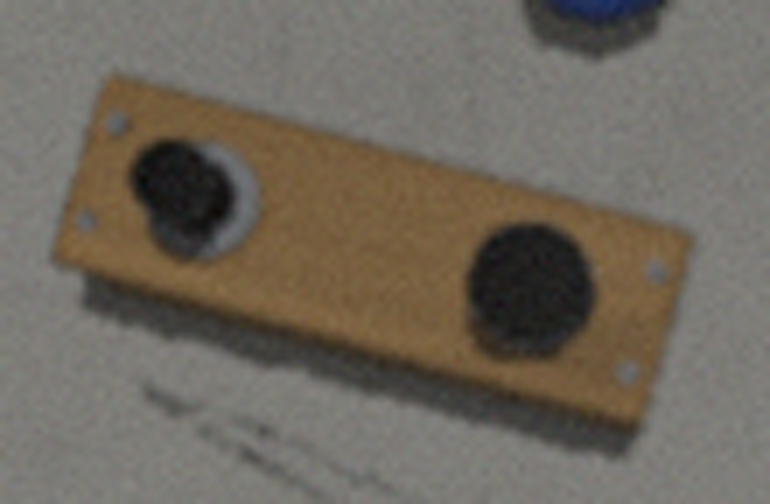

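View pics/z2.png

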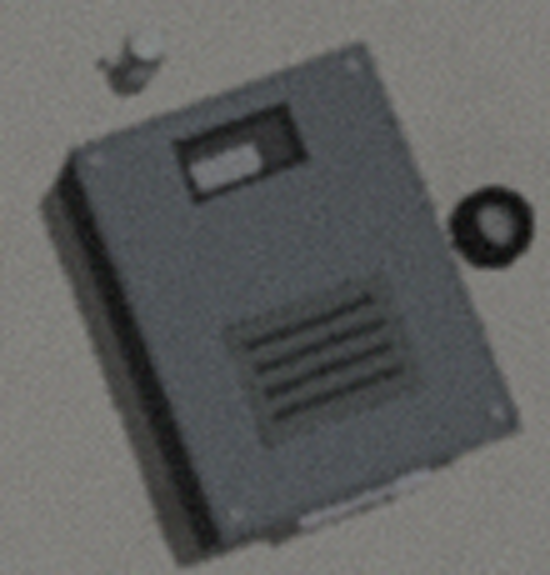

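The zoomed views show the collar centre at about (205,202) and the handle top at about (173,177) in z1. The slot corners in z2 are (178,145), (290,103), (308,158) and (195,200).

Run:
```python
from h import *
z1=lambda x,y:((x+.5)/7-.5+165,(y+.5)/7-.5+190)
z2=lambda x,y:((x+.5)/5-.5+305,(y+.5)/5-.5+145)
print('collar',onz('top',*z1(205,202),80),'handle top',onz('top',*z1(176,179),136), 'short top',onz('top',*z1(531,283),116))
c=[onz('top',*z2(*p),75) for p in((178,145),(290,103),(308,158),(195,200))]
print(np.round(c,1),np.mean(c,0))
k=[onz('top',*z2(*p),75) for p in((75,152),(362,42),(520,425),(215,552))]
print(np.round(k,1),np.mean(k,0)); 
x=(k[0]+k[1]-k[2]-k[3])/2; print(np.linalg.norm(x),np.degrees(np.arctan2(x[1],x[0]))); print('slot from body',np.mean(k,0)+60*x/np.linalg.norm(x))
st=[onz('top',*z1(*p),76) for p in((112,75),(692,236),(638,425),(55,262))];print(np.round(st,1))
y=st[1]-st[0];print('stand dir',np.degrees(np.arctan2(y[1],y[0])))
s=env.state();print(s['t'],s['eef_pos'],np.degrees(s['tcp_rot']))
```

```text
collar [500.96548774 206.00377129  80.        ] handle top [501.00165921 204.67724203 136.        ] short top [471.93323236 110.74334405 116.        ]
[[ 584.3  -91.2   75. ]
 [ 600.5 -137.9   75. ]
 [ 577.5 -144.    75. ]
 [ 561.5  -97.    75. ]] [ 580.97356875 -117.54984977   75.        ]
[[ 582.6  -49.2   75. ]
 [ 625.3 -169.1   75. ]
 [ 466.1 -224.6   75. ]
 [ 419.3  -98.5   75. ]] [ 523.32684917 -135.3591387    75.        ]
169.55903933424588 17.999343541465382
slot from body [ 580.39045257 -116.81877284   75.        ]
[[539.1 233.4  76. ]
 [487.6  67.2  76. ]
 [434.2  84.   76. ]
 [485.4 250.2  76. ]]
stand dir -107.21841316716093
0.4 [235.1467568  579.05694191 214.56110501] [-1.79993928e+02 -7.71618724e-04  1.57895295e+02]
```

```bash
cat >> h.py <<'E'
def need(x,y,z):
    from scipy.spatial.transform import Rotation as R
    s=env.state();M=R.from_euler('xyz',s['tcp_rot']).as_matrix()
    d=M.T@(np.array([x,y,z])-s['eef_pos'])
    print('t',round(s['t'],2),'pos',np.round(s['eef_pos'],1),'rot',np.round(np.degrees(s['tcp_rot']),1),'F',np.round(s['ft_force'],1),'op',round(s['opening'],3),'need frac',np.round(d/400,4))
E
python3 -c "
from h import *
need(501,205.5,215)"
```

```text
t 0.4 pos [235.1 579.1 214.6] rot [-180.    -0.   157.9] F [-0.1 -0.1 -0.6] op 0.997 need frac [-0.9672 -0.6151 -0.001 ]
```

```bash
python3 -m pendant '[-0.0967,-0.0615,0,0,-1,-0.0967,-0.0615,0,0,-1,-0.0967,-0.0615,0,0,-1,-0.0967,-0.0615,0,0,-1,-0.0967,-0.0615,0,0,-1,-0.0967,-0.0615,0,0,-1,-0.0967,-0.0615,0,0,-1,-0.0967,-0.0615,0,0,-1,-0.0967,-0.0615,0,0,-1,-0.0967,-0.0615,0,0,-1]'
python3 - <<'E'
from h import *
need(501,205.5,170)
s=env.state();im=env.read_camera('wrist');cv2.imwrite('pics/w1.png',im[:,:,::-1])
T=wristT(s)
for z in(80,136): print(z,proj('wrist',[501,205.5,z],T))
for d in env.landmark_of('long_key','wrist'): print(d)
E
```

```text
t: 1.65
eef_pos: [501.8, 204.3, 214.8]
tcp_rot: [3.141, 0.0, 2.756]
ft_force: [1.1, 0.8, 0.5]
opening: 1.002
t 1.65 pos [501.8 204.3 214.8] rot [180.    0.  157.9] F [1.1 0.8 0.5] op 1.002 need frac [0.0029 0.0021 0.112 ]
80 (np.float64(282.03628482368526), np.float64(194.8890307369679))
136 (np.float64(282.17615267067714), np.float64(211.17001978220705))
{'xyz': [500.1, 207.6, 81.8], 'confidence': 0.93}
{'xyz': [422.8, 314.6, 59.0], 'confidence': 0.93}
{'xyz': [492.4, 316.6, 57.3], 'confidence': 0.61}
{'xyz': [471.0, 110.3, 78.0], 'confidence': 0.23}
```

View pics/w1.png

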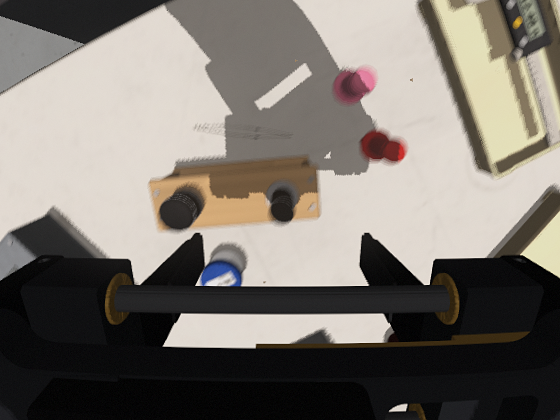

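The wrist view shows the long key's black handle at about (283,208), where I predicted it and centred between the jaws. I'll descend until the TCP is at z≈99 and close.

```bash
python3 -m pendant '[0.0029,0.0021,0.05,0,-1,0,0,0.07,0,-1,0,0,0.07,0,-1,0,0,0.06,0,-1,0,0,0.04,0,-1,0,0,0,0,-1,0,0,0,0,1,0,0,0,0,1,0,0,0,0,1,0,0,0,0,1]'
python3 - <<'E'
from h import *
need(501,205.5,99)
E
```

```text
t: 3.0
eef_pos: [500.3, 206.8, 98.9]
tcp_rot: [3.141, 0.0, 2.756]
ft_force: [-0.0, -0.4, -0.9]
opening: 0.633
t 3.0 pos [500.3 206.8  98.9] rot [180.    0.  157.9] F [-0.  -0.4 -0.9] op 0.633 need frac [-0.0029 -0.0024 -0.0002]
```

```bash
python3 -m pendant '[0,0,0,0,1,0,0,0,0,1,0,0,0,0,1,0,0,0,0,1,0,0,0,0,1,0,0,0,0,1,0,0,0,0,1]'
python3 - <<'E'
from h import *
need(501,205.5,99)
s=env.state();im=env.read_camera('wrist');cv2.imwrite('pics/w2.png',im[:,:,::-1])
E
```

```text
t: 3.88
eef_pos: [500.2, 206.9, 98.6]
tcp_rot: [3.142, -0.0, 2.756]
ft_force: [-0.6, 0.3, -0.6]
opening: 0.225
t 3.88 pos [500.2 206.9  98.6] rot [180.   -0.  157.9] F [-0.6  0.3 -0.6] op 0.225 need frac [-0.0032 -0.0024 -0.001 ]
```

View pics/w2.png

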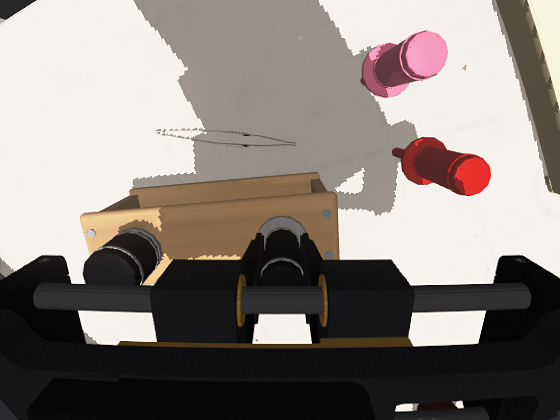

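Opening is 21.4 mm, so the 22 mm handle is held. Next is the lift.

```bash
python3 -m pendant '[0,0,-0.02,0,1,0,0,-0.04,0,1,0,0,-0.05,0,1,0,0,-0.05,0,1,0,0,-0.05,0,1,0,0,-0.03,0,1,0,0,0,0,1,0,0,0,0,1]'
python3 - <<'E'
from h import *
need(580.7,-117,194)
s=env.state();im=env.read_camera('wrist');cv2.imwrite('pics/w3.png',im[:,:,::-1])
im=env.read_camera('scene');cv2.imwrite('pics/s3.png',im[:,:,::-1])
E
```

```text
t: 4.92
eef_pos: [500.0, 206.8, 194.2]
tcp_rot: [-3.141, -0.001, 2.756]
ft_force: [0.5, 0.3, -0.5]
opening: 0.228
t 4.92 pos [500.  206.8 194.2] rot [-180.    -0.   157.9] F [ 0.5  0.3 -0.5] op 0.228 need frac [-4.916e-01 -6.739e-01  5.000e-04]
```

View pics/w3.png

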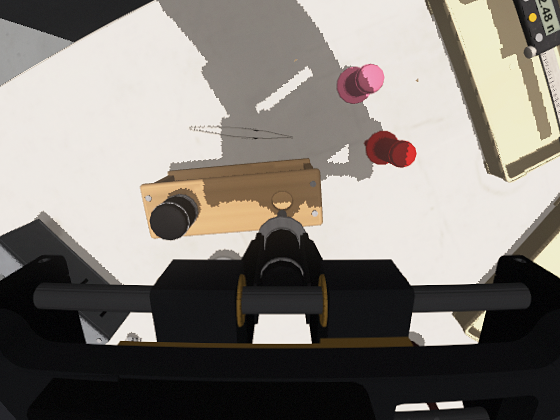

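View pics/s3.png

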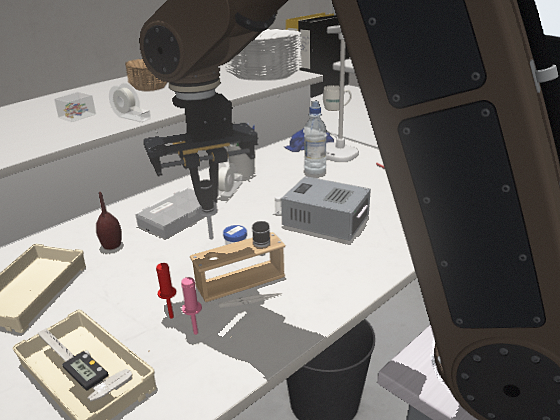

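The key is held upright and the empty hole shows at (282,200). I'll check the hole position and the clearance to the bottle before moving.

Run:
```python
from h import *
T=wristT(env.state())
print(onz('wrist',282,201,76,T), 'collar', [onz('wrist',282,c,175,T) for c in (222,230)])
print(onz('top',432,115,0),onz('top',468,78,200),onz('top',331,158,0))
```

```text
[500.72536765 207.14351918  76.        ] collar [array([488.63266173, 211.92550448, 175.        ]), array([493.79066128, 209.83822888, 175.        ])]
[ 728.78545263 -317.28528752    0.        ] [ 735.86160998 -324.09548242  200.        ] [634.70328491 -83.29374539   0.        ]
```

```bash
python3 -m pendant '[-0.0615,-0.0842,0,0,1,-0.0615,-0.0842,0,0,1,-0.0615,-0.0842,0,0,1,-0.0615,-0.0842,0,0,1,-0.0615,-0.0842,0,0,1,-0.0615,-0.0842,0,0,1]'
python3 - <<'E'
from h import *
need(580.7,-117,194)
s=env.state();im=env.read_camera('wrist');cv2.imwrite('pics/w4.png',im[:,:,::-1])
E
```

```text
t: 5.78
eef_pos: [561.0, -37.3, 194.0]
tcp_rot: [-3.142, -0.001, 2.756]
ft_force: [-0.0, -0.4, -0.4]
opening: 0.225
t 5.78 pos [561.  -37.3 194. ] rot [-1.800e+02 -1.000e-01  1.579e+02] F [-0.  -0.4 -0.4] op 0.225 need frac [-0.1206 -0.1661  0.    ]
```

View pics/w4.png

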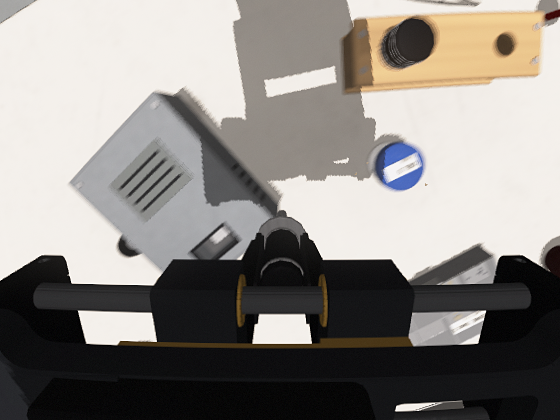

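The slot is in view at about (215,239). I'll cross-check it while moving over it.

```bash
python3 -c "
from h import *
print(onz('wrist',215,240,75,wristT(env.state())))"
python3 -m pendant '[-0.0402,-0.0554,0,0,1,-0.0402,-0.0554,0,0,1,-0.0402,-0.0554,0,0,1,0,0,0,0,1,0,0,0,0,1]'
python3 - <<'E'
from h import *
need(580.7,-117,194)
s=env.state();im=env.read_camera('wrist');cv2.imwrite('pics/w5.png',im[:,:,::-1])
im=env.read_camera('scene');cv2.imwrite('pics/s5.png',cv2.resize(im[100:280,200:440,::-1],None,fx=3.3,fy=3.3,interpolation=cv2.INTER_CUBIC))
T=wristT(s)
print(proj('wrist',[*s['eef_pos'][:2],115.6],T),[proj('wrist',[*p,75],T) for p in((584.3,-91.2),(600.5,-137.9),(577.5,-144),(561.5,-97))])
E
```

```text
[ 575.77464582 -119.6649274    75.        ]
t: 6.45
eef_pos: [580.2, -115.1, 194.1]
tcp_rot: [3.141, -0.001, 2.756]
ft_force: [-1.1, 1.1, -0.6]
opening: 0.227
t 6.45 pos [ 580.2 -115.1  194.1] rot [ 1.800e+02 -1.000e-01  1.579e+02] F [-1.1  1.1 -0.6] op 0.227 need frac [-0.0029 -0.0041  0.0003]
(np.float64(281.19821559899356), np.float64(212.68576873450382)) [(np.float64(305.5194321450367), np.float64(194.99440385833327)), (np.float64(267.70431363115017), np.float64(226.4967791842858)), (np.float64(252.95938877142223), np.float64(208.31488272767393)), (np.float64(291.3655310636948), np.float64(175.7749379233975))]
```

View pics/w5.png

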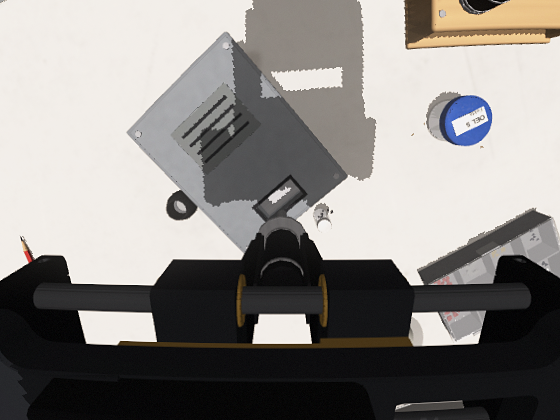

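View pics/s5.png

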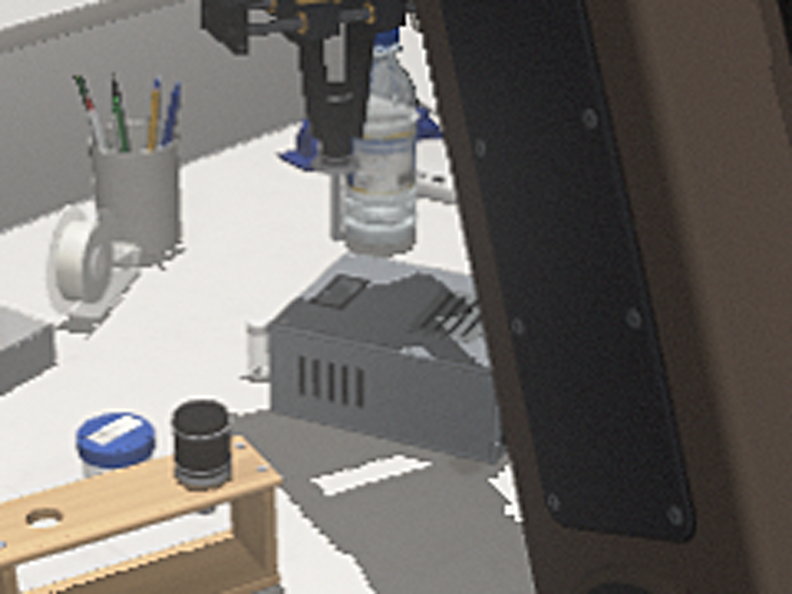

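Run:
```python
import cv2
im=cv2.imread('pics/w5.png')
cv2.imwrite('pics/z5.png',cv2.resize(im[165:235,235:325],None,fx=8,fy=8,interpolation=cv2.INTER_CUBIC))
```

```text
(no output)
```

View pics/z5.png

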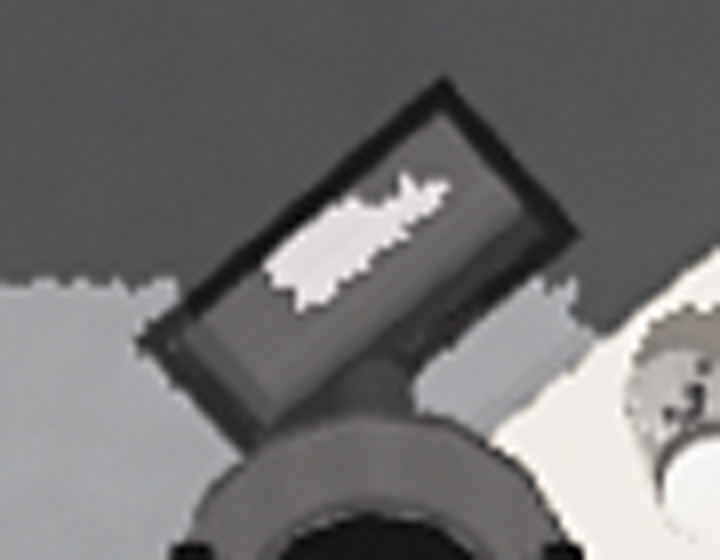

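The three visible slot corners lie within 2 px of prediction. I'll take the wrist estimate and then descend.

```bash
python3 -c "
from h import *
print(onz('wrist',280,200.75,75,wristT(env.state())));need(580.7,-117,194)"
```

```text
[ 580.63534742 -116.17903786   75.        ]
t 6.55 pos [ 580.4 -114.8  194.5] rot [180.   -0.  157.9] F [-0.1  0.1 -0.9] op 0.229 need frac [-0.0028 -0.0048  0.0012]
```

```bash
python3 -m pendant '[-0.0020,-0.0040,0.02,0,1,0,0,0.04,0,1,0,0,0.04,0,1,0,0,0.04,0,1,0,0,0.04,0,1,0,0,0.0125,0,1,0,0,0,0,1]'; python3 -c "
from h import *
need(580.5,-116.5,99.6)"
```

```text
t: 7.42
eef_pos: [580.7, -117.5, 117.3]
tcp_rot: [3.142, -0.0, 2.756]
ft_force: [-0.0, -0.1, -0.4]
opening: 0.228
t 7.42 pos [ 580.7 -117.5  117.3] rot [180.   -0.  157.9] F [-0.  -0.1 -0.4] op 0.228 need frac [0.0015 0.0021 0.0443]
```

No contact so far, and the shaft end is about 37 mm down inside the slot. I'll push the rest slowly.

```bash
python3 -m pendant '[0,0,0.01,0,1,0,0,0.01,0,1,0,0,0.008,0,1,0,0,0.007,0,1,0,0,0.004,0,1,0,0,0.003,0,1,0,0,0.002,0,1,0,0,0,0,1,0,0,0,0,1]'
python3 - <<'E'
from h import *
need(580.5,-116.5,99.6)
s=env.state();im=env.read_camera('top');cv2.imwrite('pics/t6.png',cv2.resize(im[130:290,290:450,::-1],None,fx=3.7,fy=3.7,interpolation=cv2.INTER_CUBIC))
im=env.read_camera('wrist');cv2.imwrite('pics/w6.png',im[:,:,::-1])
E
```

```text
t: 8.55
eef_pos: [580.8, -117.5, 100.1]
tcp_rot: [3.141, 0.0, 2.756]
ft_force: [0.5, 0.5, 3.2]
opening: 0.228
t 8.55 pos [ 580.8 -117.5  100.1] rot [180.    0.  157.9] F [0.5 0.5 3.2] op 0.228 need frac [0.0017 0.002  0.0012]
```

View pics/t6.png

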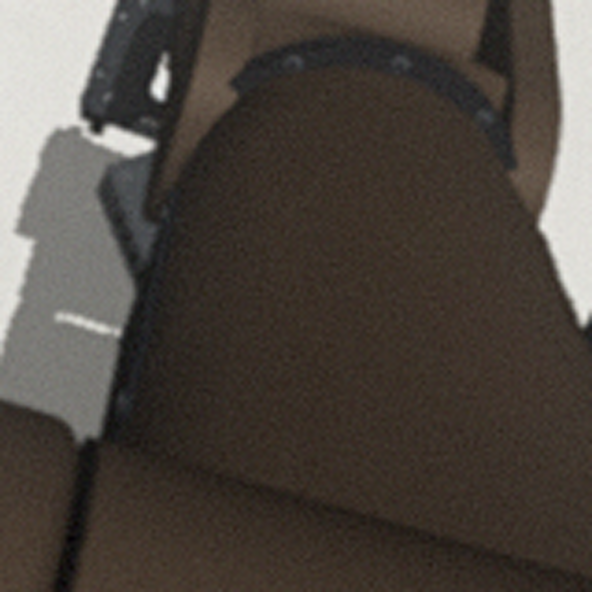

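View pics/w6.png

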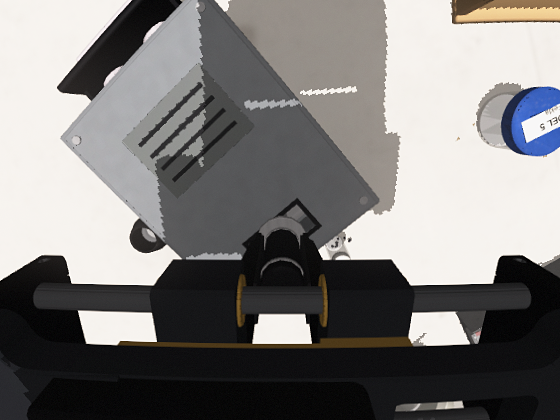

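The wrist view shows the black drawer sprung out at upper left, around (120,45), with white batteries inside. The tab force was about 4 N. I'll withdraw straight up.

```bash
python3 -m pendant '[0,0,-0.02,0,1,0,0,-0.04,0,1,0,0,-0.05,0,1,0,0,-0.05,0,1,0,0,-0.05,0,1,0,0,-0.03,0,1,0,0,0,0,1]'
python3 - <<'E'
from h import *
need(500.2,206.9,195)
s=env.state();im=env.read_camera('wrist');cv2.imwrite('pics/w7.png',im[:,:,::-1])
E
```

```text
t: 9.52
eef_pos: [580.8, -117.5, 196.9]
tcp_rot: [3.141, 0.001, 2.756]
ft_force: [-0.1, -0.0, -0.8]
opening: 0.228
t 9.53 pos [ 580.8 -117.5  196.9] rot [1.800e+02 1.000e-01 1.579e+02] F [-0.1 -0.  -0.8] op 0.228 need frac [0.4918 0.6755 0.0042]
```

View pics/w7.png

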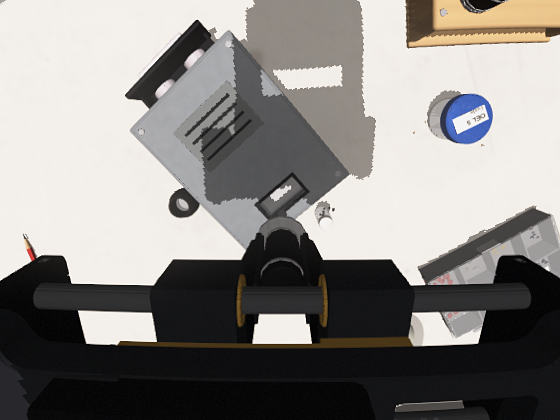

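The drawer stays out. The collar is at the same pixels as before the push, so the key did not slip. I'll move back to above the hole.

```bash
python3 -m pendant '[0.0615,0.0844,0,0,1,0.0615,0.0844,0,0,1,0.0615,0.0844,0,0,1,0.0615,0.0844,0,0,1,0.0615,0.0844,0,0,1,0.0615,0.0844,0,0,1,0.0615,0.0844,0,0,1,0.0613,0.0847,0,0,1,0,0,0,0,1]'
python3 - <<'E'
from h import *
need(500.2,206.9,195)
s=env.state();im=env.read_camera('wrist');cv2.imwrite('pics/w8.png',im[:,:,::-1])
a=cv2.imread('pics/w3.png');b=im[:,:,::-1]
z=lambda i:cv2.resize(i[165:265,232:332],None,fx=4,fy=4,interpolation=cv2.INTER_CUBIC)
cv2.imwrite('pics/z8.png',np.hstack([z(a),z(b)]))
E
```

```text
t: 10.7
eef_pos: [499.0, 208.9, 195.2]
tcp_rot: [-3.141, -0.001, 2.759]
ft_force: [0.3, -0.1, -0.4]
opening: 0.227
t 10.7 pos [499.  208.9 195.2] rot [-1.800e+02 -1.000e-01  1.581e+02] F [ 0.3 -0.1 -0.4] op 0.227 need frac [-0.0046 -0.0035  0.0005]
```

View pics/z8.png

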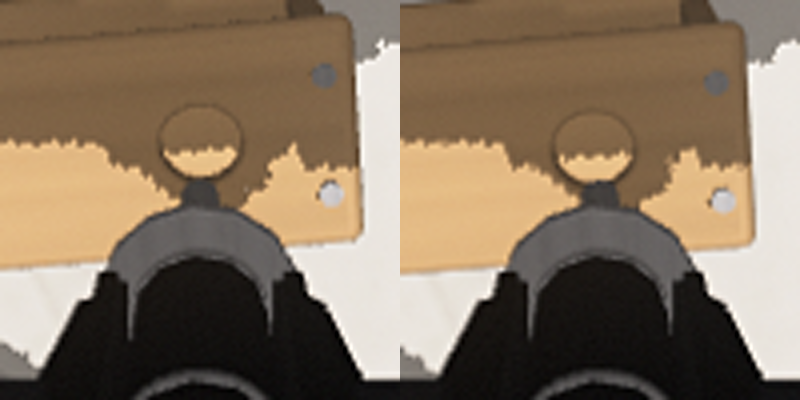

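```bash
python3 -m pendant '[-0.0042,-0.0030,0,0,1,0,0,0,0,1,0,0,0,0,1]'; python3 -c "
from h import *
need(500.2,206.9,99)"
```

```text
t: 11.12
eef_pos: [501.5, 204.5, 196.0]
tcp_rot: [3.142, -0.0, 2.755]
ft_force: [0.4, -0.0, 0.2]
opening: 0.225
t 11.12 pos [501.5 204.5 196. ] rot [180.   -0.  157.8] F [ 0.4 -0.   0.2] op 0.225 need frac [0.0053 0.0044 0.2425]
```

```bash
python3 -m pendant '[0,0,0,0,1,0,0,0,0,1,0,0,0,0,1]'
python3 - <<'E'
from h import *
need(500.2,206.9,99)
im=env.read_camera('wrist')
a=cv2.imread('pics/w3.png');b=im[:,:,::-1]
z=lambda i:cv2.resize(i[165:265,232:332],None,fx=4,fy=4,interpolation=cv2.INTER_CUBIC)
cv2.imwrite('pics/z9.png',np.hstack([z(a),z(b)]))
need(500.2,206.9,99)
E
```

```text
t: 11.5
eef_pos: [501.3, 205.1, 196.1]
tcp_rot: [3.141, 0.0, 2.756]
ft_force: [-0.0, 0.3, -0.5]
opening: 0.227
t 11.5 pos [501.3 205.1 196.1] rot [180.    0.  157.9] F [-0.   0.3 -0.5] op 0.227 need frac [0.0041 0.003  0.2427]
t 11.55 pos [501.3 205.2 196.1] rot [180.    0.  157.9] F [ 0.3  0.2 -0. ] op 0.226 need frac [0.0041 0.0029 0.2427]
```

View pics/z9.png

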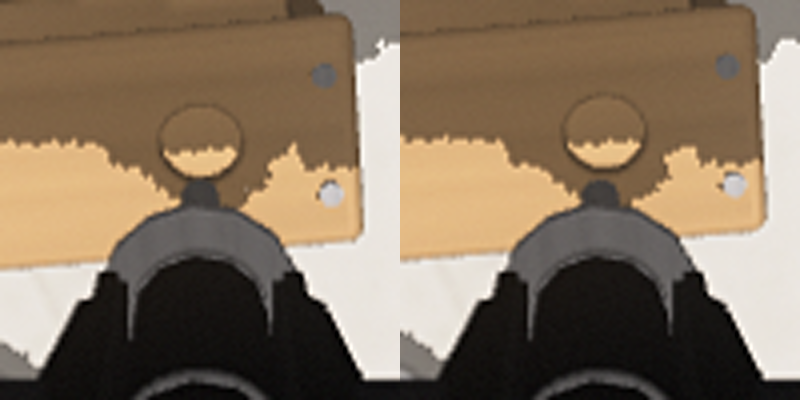

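The earlier reading was taken mid-settle. I'll reverse that correction, descend part-way and let it settle.

```bash
python3 -m pendant '[0.0041,0.0029,0,0,1,0,0,0.03,0,1,0,0,0.04,0,1,0,0,0,0,1,0,0,0,0,1,0,0,0,0,1]'; python3 -c "
from h import *
need(500.2,206.9,98.6)"
```

```text
t: 12.3
eef_pos: [500.4, 206.9, 168.4]
tcp_rot: [3.141, 0.001, 2.756]
ft_force: [-0.4, 0.7, -1.0]
opening: 0.224
t 12.3 pos [500.4 206.9 168.4] rot [180.    0.  157.9] F [-0.4  0.7 -1. ] op 0.224 need frac [ 0.0005 -0.0003  0.1746]
```

```bash
python3 -m pendant '[0,0,0.02,0,1,0,0,0.035,0,1,0,0,0.04,0,1,0,0,0.04,0,1,0,0,0.02,0,1,0,0,0.01,0,1,0,0,0.007,0,1,0,0,0,0,1,0,0,0,0,1]'; python3 -c "
from h import *
need(500.2,206.9,98.6)"
```

```text
t: 13.42
eef_pos: [500.3, 206.9, 99.6]
tcp_rot: [3.141, 0.001, 2.756]
ft_force: [-0.3, -0.0, -0.4]
opening: 0.224
t 13.43 pos [500.3 206.9  99.6] rot [180.    0.  157.9] F [-0.3 -0.  -0.4] op 0.224 need frac [ 0.0003 -0.0001  0.0024]
```

```bash
python3 -m pendant '[0,0,0.002,0,1,0,0,0,0,1,0,0,0,0,0,0,0,0,0,-1,0,0,0,0,-1,0,0,0,0,-1,0,0,0,0,-1,0,0,0,0,-1,0,0,0,0,-1,0,0,0,0,-1]'
python3 - <<'E'
from h import *
need(500.2,206.9,98.6)
im=env.read_camera('wrist');cv2.imwrite('pics/w10.png',im[:,:,::-1])
E
```

```text
t: 14.68
eef_pos: [500.2, 206.8, 98.4]
tcp_rot: [3.141, 0.0, 2.756]
ft_force: [-0.5, 0.8, 0.2]
opening: 0.979
t 14.68 pos [500.2 206.8  98.4] rot [180.    0.  157.9] F [-0.5  0.8  0.2] op 0.979 need frac [ 0.      0.0001 -0.0004]
```

View pics/w10.png

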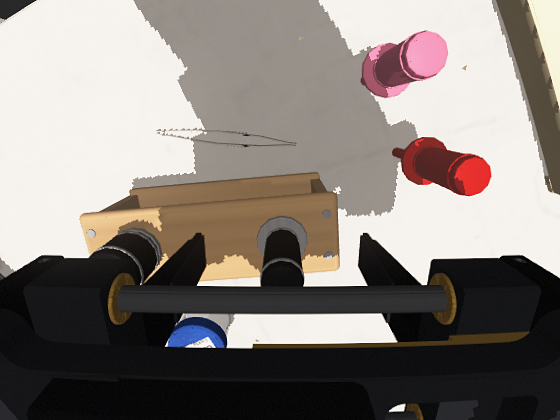

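The gripper is open and the key stands with its collar on the plate at about (282,238). I'll retreat straight up, then move aside so I can see it.

```bash
python3 -m pendant '[0,0,-0.03,0,-1,0,0,-0.06,0,-1,0,0,-0.08,0,-1,0,0,-0.08,0,-1,0,0,-0.05,0,-1,0.08,0.05,0,0,-1,0.08,0.05,0,0,-1,0.08,0.05,0,0,-1,0.08,0.05,0,0,-1,0.08,0.05,0,0,-1]';python3 -m pendant '[0.08,0.05,0,0,-1,0.08,0.05,0,0,-1,0.08,0.05,0,0,-1,0,0,0,0,-1,0,0,0,0,-1]'
python3 - <<'E'
from h import *
for c,r in(('scene',(170,320,140,380)),('top',(150,280,165,415))):
    im=env.read_camera(c);a,b,d,e=r
    cv2.imwrite(f'pics/{c}11.png',cv2.resize(im[a:b,d:e,::-1],None,fx=3.2,fy=3.2,interpolation=cv2.INTER_CUBIC))
    print(env.landmark_of('long_key',c)[:3])
E
```

```text
t: 15.98
eef_pos: [388.8, 360.6, 219.4]
tcp_rot: [3.141, 0.0, 2.756]
ft_force: [-0.8, 0.3, 0.3]
opening: 1.001
t: 16.6
eef_pos: [323.3, 451.1, 218.9]
tcp_rot: [3.141, 0.0, 2.756]
ft_force: [-0.5, -0.3, -0.5]
opening: 0.999
[{'xyz': [499.7, 205.7, 76.1], 'confidence': 0.69}, {'xyz': [422.7, 310.4, 51.7], 'confidence': 0.59}, {'xyz': [492.9, 316.6, 58.7], 'confidence': 0.56}]
[{'xyz': [501.1, 206.3, 66.1], 'confidence': 0.68}, {'xyz': [490.9, 315.7, 54.6], 'confidence': 0.58}, {'xyz': [424.1, 308.3, 57.5], 'confidence': 0.55}]
```

View pics/scene11.png

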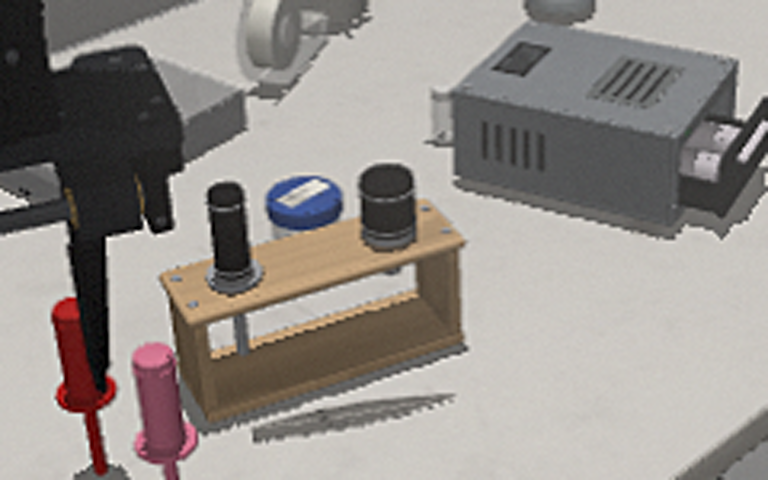

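View pics/top11.png

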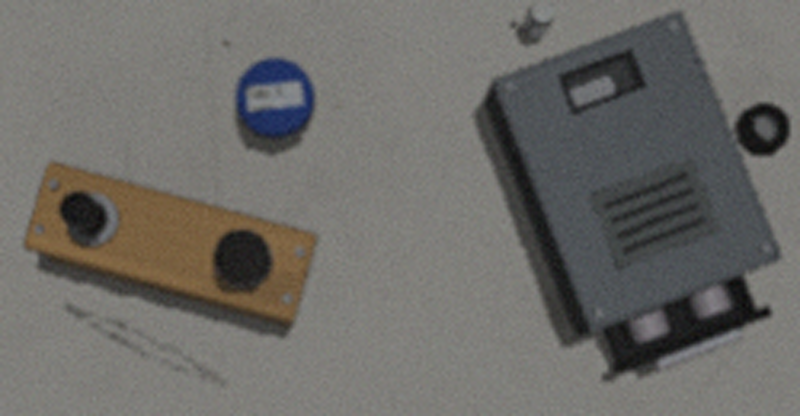

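The key hangs upright in its hole, the drawer is out, and both the short key and the decoys are unmoved.

```bash
python3 -c "
from cell import env
print(env.job_done(), env.state()['t'])"
```

```text
the job is handed in; nothing more can be done
the job is handed in; nothing more can be done
```

The battery drawer is open, and the long key is back upright in its own hole. I handed the job in at about 16.7 s, well under the 45 s limit.

I lifted the long key out of the stand and pushed it straight down through the slot to about 53–54 mm, against a tab force of about 4 N. The drawer sprang open and stayed out when I withdrew the key. I then put the key back, let go and moved the gripper clear.

- **Key:** the last scene and top pictures show it upright with its collar on the plate. The detector put it at about (500, 206), where it started. Its height reading was 76 mm from the scene camera but 66 mm from the top camera. I put that down to detector error, because the top camera also read low (70 mm) before I touched the key.
- **Drawer:** it looks fully out, but I judged that by eye and did not measure the 32 mm.
- **Other things:** the short key and the red and pink look-alikes look unmoved, and the force readings showed no unexpected contact.
- **One slip:** above the hole I made a position correction while the arm was still settling. The next reading showed the error, and I reversed it before lowering the key.

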